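Roll a bearing roller up the gauge ramp and close the keeper

TASK

With your fingertips, push the copper-banded steel roller up the ramp of the green bench gauge, over the crest and against the stop block at the top; keep your fingers behind it so that it never rolls freely up or back down the ramp, and do not lift it. Then push the red keeper knob across, fully home, so that the red blade closes behind the roller. Leave the roller seated, and do not disturb the other things on the bench.

Things in the scene. Friction and masses are not known exactly. Their poses are not given: they have to be found in the camera images.
- gauge: bench gauge fixed to the bench: green base plate 112 x 330 x 10 mm under a 64 mm wide track. Origin on the bench under its middle (plate ends at y -170 and +160); +y is uphill along the track, z up, -x the robot's side, where the keeper is. Grey cheeks (inner faces at x +-32, 6 thick) stand 10 mm above the track. Stop face at y 100, block top 76 high; black dial behind it 101 high.
- foot (a point): middle of the ramp's lower edge, on the track: y -75, 16 mm above the bench in the gauge frame. From here down to y -150 the track is level (16 high), ended by a lip 6 mm above it; from here up to the crest it is a straight 8 degree aluminium ramp.
- crest (a point): middle of the crest, on the track: y +55, 34 mm above the bench in the gauge frame. Beyond it the track falls at 6 degrees towards the stop face at y 100, so a roller pushed past the crest settles against the stop by itself and stays.
- ramp: frame of the sloping ramp, fixed in the gauge: origin at the middle of the ramp's lower edge, on its surface; +y runs 131 mm up the slope to the crest, z is square to the slope.
- roller: the job: polished, oiled steel roller (bearing sleeve) with two copper bands and black bores, 40 mm in diameter, 56 mm long, about 0.4 kg, slippery (friction about 0.3). Origin at its centre, x along its axis. It starts at rest on the level foot of the track, lying across it (axis along the gauge's x), and rolls freely.
- seat (a point): where the roller's centre lies when it is seated against the stop: 80 mm along the gauge's +y, 52 mm above the bench; axes as the gauge's.
- keeper (a joint): travel in m of the red keeper, a slide along the gauge's +x, on the robot's side near the top. It starts at 0 to 0.010 (blade outside the track); fully home is its end stop 0.056, where the 6 mm thick blade, 45 to 57 mm above the bench, stands across the track 4 mm behind a seated roller. It takes about 2 N to slide and stays where it is left.
- keeper_knob (a point): centre of the top of the keeper's upright red knob: a post 16 mm in diameter, its top 87 mm above the bench, free from 53 mm up. At joint 0 it stands at x -101, y +53 mm in the gauge frame, and moves with the joint to x -45.
- spare_roller: a second steel roller without copper bands, 40 mm across and 56 mm tall, standing upright behind the gauge (away from the robot); origin at the centre of its underside. Not part of the job, leave it alone.
- nozzle_a: steel injector nozzle, 28 mm across and 72 mm tall, standing upright behind the gauge; origin at the centre of its underside. Leave alone.
- nozzle_b: brass injector nozzle, 28 mm across and 72 mm tall, standing upright on the robot's side of the gauge, near the low end; origin at the centre of its underside. Leave alone.
- spray_can: red spray can with white cap, 60 mm across and about 170 mm tall, at the left of the bench; origin at the centre of its underside. Leave alone.
- green_cup: green plastic cup, 72 mm across and 85 mm tall, at the left of the bench; origin at the centre of its underside. Leave alone.
- screwdriver: orange-handled screwdriver lying at the right of the bench; origin on its underside. Leave alone.
- spanner: steel spanner lying at the right of the bench; origin on its underside. Leave alone.
There are look-alikes about, which are no part of the job. Leave any blue or pink look-alike of the roller alone.

How it is judged:
On the way, in this order (a step that is already met when the one before it is completed fails the run):
1. the roller is against its stop while the keeper is still open (y of roller in the frame of seat between -0.005 and 0.005 m and z of roller in the frame of seat between -0.005 and 0.005 m and x of roller in the frame of seat between -0.012 and 0.012 m and value of joint keeper below 0.03 m), for 0.3 s.
2. the keeper is pushed home behind the roller (y of roller in the frame of seat between -0.005 and 0.005 m and z of roller in the frame of seat between -0.005 and 0.005 m and x of roller in the frame of seat between -0.012 and 0.012 m and value of joint keeper above 0.051 m), for 0.2 s.
At the end, for the whole second after the job is handed in: The roller rests with its centre within 5 mm of the seat along the gauge's y and z (12 mm along its axis), still, and the keeper is at least 51 of 56 mm home (all of step 2 and linear speed of roller below 0.02 m/s); the robot touches nothing.
It fails at once if the roller runs free on the ramp: faster than 0.15 m/s there with nothing of the robot touching it (y of roller in the frame of ramp between 0.01 and 0.12 m and linear speed of roller above 0.15 m/s and contact force between each of the fingers, the arm and roller below 0.02 N).
It fails at once if the roller is lifted off the track (z of roller in the frame of ramp above 0.036 m or z of roller in the frame of ramp below 0 m or (y of roller in the frame of ramp above 0 m and z of roller in the frame of ramp above 0.028 m)).
It fails at once if another thing on the bench is moved more than 20 mm (distance of any of spare_roller, nozzle_a, nozzle_b, spray_can, green_cup, screwdriver, spanner from where it was at the start of the episode above 0.02 m).
It also fails if it takes over 51 s, if anything falls off the work surface, if the arm or the gripper's body presses on something with over 40 N, if the wrist force passes 120 N, or if a joint passes its speed limit or range.

ROBOT

A 7-joint arm with a two-finger parallel gripper is mounted at the origin on the work surface. World frame = base frame: x ahead of the robot, y to its left, z up, the work surface at z = 0. Lengths are in m, angles in rad, forces in N, time in s.
With the tool pointing down it reaches from about 0.425 to 0.95 m from the base axis. Payload 4.7 kg.
Tool frame: the origin (TCP) lies between the finger pads; the fingertips stand 14 mm ahead of it and the grasp point (between the pads) lies 5 mm behind it; z points along the fingers, y is the line along which they close (so a half turn about z gives the same grasp; the last joint's range is limited). The gripper opens to 85 mm and grips with 20 to 120 N. Pads are 22 mm wide; open, the fingers measure 114 mm over their backs; the gripper's body (76 mm by 85 mm) begins 54 mm behind the grasp point. The pads swing forward as they close: fully open they stand 13 mm farther back than shut.
Start: joints at [-0.029, 0.469, -0.049, 1.532, 0.024, 1.141, -0.082], TCP at [0.675, 0, 0.245] pointing down, gripper open.
Joint ranges: [-2.59, 2.59], [-0.33, 1.99], [-1.39, 1.29], [0.1, 2.45], [-1.04, 4.18], [0.21, 1.99], [-2.66, 2.66]. Speed limits (rad/s): [2.57, 2.57, 3.14, 3.14, 3.14, 3.14, 3.14].

INTERFACE

Orientations are given as a unit quaternion [x, y, z, w].
In Python, from cell import readout, get_image, bot, spotter gives the robot as it stands. The module is installed in compiled form; this text tells all that it offers.
- The arm moves only by the shell command python3 -m crank 'ROWS' [FORCE]. ROWS is a JSON object of lists of equal length, an entry for each row: "delta_pos": the shift along the tool's x, y, z in units of 10 cm (1.0 is 10 cm), a list of three; "roll": the turn about the tool's z in units of pi rad (1.0 is pi rad); "grip": the closure, from 0 (fully open) to 1 (shut). A call has exactly 8 rows; each row is the pose to reach, as a shift and turn from the pose commanded when the call began, along the tool's axes at that moment, turning the shorter way round; what a row does not reach only later rows make up. A row lasts 1/10 s, in which the tool goes at most 50 mm and 8.59 degrees, less where a joint would pass 70% of its speed; a pose out of reach is approached as far as the arm can. A call with a number of a shift or a turn outside -1 to 1 is refused whole. A call with a gripper value outside its range is refused whole. The fingers move at their own pace and stop on an object; FORCE is the grip in N (left out, the last holds). Time passes only in rows, so rows that repeat a pose let the fingers close, or fill a call up. It gives the time, the measured TCP pose, the force, the opening and the grip force at its end, in the units of the state.
- readout.read_state(): the state, without advancing time (a new reading comes with each control period).
- get_image(name): name is "scene" or "side" or "wrist"; returns a dict with "frame" (480x640x3 uint8, red, green, blue), "mtx" (3x3 intrinsics, pixels), "k1" (the pictures are not rectified: a ray, as slopes to the right and down, at radius r is drawn at 1 + k1 r^2 times it, then the intrinsics apply), "eye" and "orientation" of the camera in the world. Camera axes: x right, y down, z forward; pixel columns grow to the right and rows downward; lengths in m; the calibration is good to about 2 mm. A picture is of the moment at which its call begins. There is no depth.
- bot.close_job(): hands the job in; it is judged then, once.
Trained networks look in a picture, given as the dict that the camera call returned (one of the last four; its "shot" number tells which), for a name from the list of things; names that differ only in an ending like _2 or _b are one class to them, and where a whole thing is asked for, a point or a joint stands for the part that bears it (a point fixed in the world has none). Each returns a list of dicts, best first, with "p" (0 to 1); they miss things now and then, are a little off and sometimes report something else, mostly with a low value. They report only what shows in the picture. A call takes as long as a camera call. They do not tell look-alikes from the thing itself.
- spotter.boxes_of(picture, label): "box" ([left, top, width, height] in pixels, round what is visible of it).
- spotter.silhouettes(picture, label): "region" (480x640 bool, what is visible of it) and "box" ([left, top, width, height] in pixels, round what is visible of it).
The state is a dict: "time_s": time; "qpos": joint angles; "qd": joint speeds; "joint_efforts": joint torques, N m; "position": TCP position; "eef_rot": TCP orientation; "wrist_force": force on the tool from outside, world axes, zero at the start; "wrist_torque": the same for the moment, N m; "width": finger opening in m; "gripper_force": force on a finger pad.
Only numpy, scipy, OpenCV 4.12 (cv2) and the standard library are available. Lean on these libraries where they do the work, as an engineer would, in place of code of your own. Each camera call takes 0.05 s, during which the arm holds its last target. There are 200 camera calls.

## Working session

There is one attempt and no reset: what is moved stays moved. The work goes in short steps, Python scripts to look and compute and a shell command to move; the robot and the scene stay as the last step left them, time stands still between calls to the robot, and variables do not carry over. Pictures are saved under pics/ and viewed, at most 10 in all, crops included, and the job is handed in when it is done.

```bash
mkdir -p pics; python3 - <<'E'
from cell import readout,get_image,spotter
import cv2
s=readout.read_state();print(s['time_s'],s['position'],s['eef_rot'],s['width'])
for n in['scene','side']:
    p=get_image(n);cv2.imwrite(f'pics/{n}1.png',p['frame'][:,:,::-1]);print(n,p['mtx'],p['k1'],p['eye'],p['orientation'])
    for l in['roller','gauge','keeper_knob','nozzle_b']:
        print(l,[(round(d['p'],2),d['box']) for d in spotter.boxes_of(p,l)])
E
```

```text
0.0 [6.74434156e-01 1.96280230e-05 2.44238528e-01] [ 7.07080309e-01  7.07132556e-01 -7.26880172e-04 -6.75771504e-04] 0.08545913652467503
scene [[474.11372978   0.         318.76883138]
 [  0.         474.11372978 245.09903054]
 [  0.           0.           1.        ]] -0.06234892127971277 [ 1.42488111 -0.35289455  0.81414761] [ 0.75987466  0.48873034 -0.24020363 -0.35501462]
roller [(0.92, [242.0, 286.5, 25.0, 23.4]), (0.78, [230.4, 244.0, 23.6, 26.8]), (0.73, [260.7, 344.3, 34.4, 30.9]), (0.67, [191.4, 244.2, 20.3, 23.8]), (0.61, [232.1, 222.5, 15.9, 21.5])]
gauge [(0.6, [222.0, 232.2, 138.8, 103.9])]
keeper_knob [(0.5, [286.7, 235.5, 17.9, 26.5])]
nozzle_b [(0.51, [213.6, 262.6, 13.3, 26.2]), (0.5, [282.1, 309.6, 10.1, 23.7])]
side [[578.30369968   0.         326.74903082]
 [  0.         578.30369968 226.09796156]
 [  0.           0.           1.        ]] 0.03555539412917375 [0.56725109 0.922121   0.89191324] [-0.02287225  0.91392182 -0.40490239  0.01666779]
roller [(0.95, [378.1, 178.6, 25.3, 24.8]), (0.84, [390.9, 154.5, 29.6, 26.4]), (0.74, [418.7, 192.7, 23.7, 18.5]), (0.67, [307.8, 169.2, 22.7, 17.7]), (0.57, [240.7, 167.0, 18.0, 27.4])]
gauge [(0.77, [292.7, 168.0, 88.5, 101.4]), (0.73, [281.9, 133.2, 61.5, 15.5])]
keeper_knob [(0.8, [344.5, 196.1, 31.3, 23.1]), (0.36, [278.6, 336.5, 41.0, 88.3]), (0.3, [294.4, 170.0, 86.0, 99.1])]
nozzle_b [(0.79, [272.8, 176.6, 10.7, 25.5]), (0.57, [359.4, 156.3, 11.7, 29.1])]
```

View pics/scene1.png

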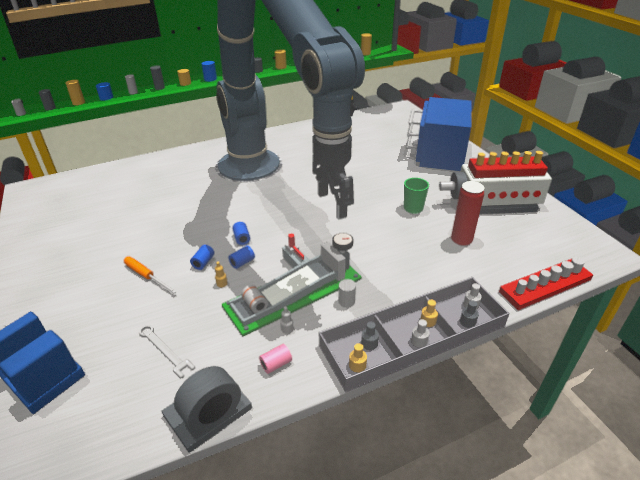

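View pics/side1.png

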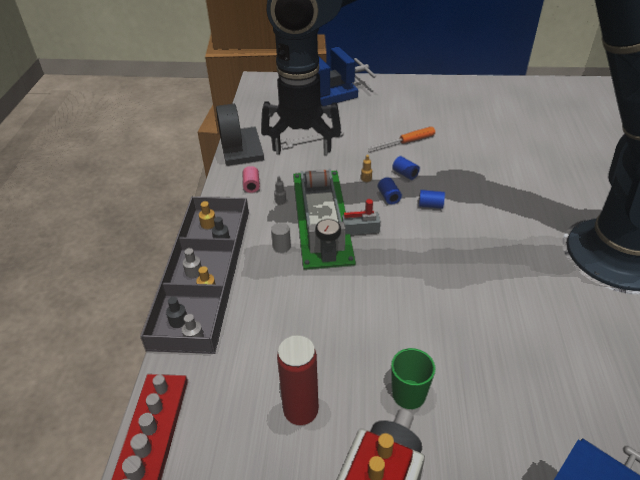

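The steel roller with copper bands lies on the gauge at scene (255,298) and side (318,180). The other candidates are blue ones at scene (202,257), (241,233) and (242,257), a pink one at (276,358), and the plain spare standing at (347,293). Only the first has copper bands and lies on the track. Next I'll fit the gauge and check a crop.

```bash
cat > h.py <<'E'
import numpy as np,cv2
from scipy.spatial.transform import Rotation as R
def rays(p,uv):
    K=p['mtx'];d=(np.atleast_2d(uv)-[K[0,2],K[1,2]])/K[0,0]
    s=d.copy()
    for _ in range(20): s=d/(1+p['k1']*(s**2).sum(1,keepdims=True))
    return R.from_quat(p['orientation']).apply(np.c_[s,np.ones(len(s))])
def onz(p,uv,z):
    r=rays(p,uv);return p['eye']+r*((z-p['eye'][2])/r[:,2])[:,None]
def proj(p,X):
    c=R.from_quat(p['orientation']).inv().apply(np.atleast_2d(X)-p['eye']);s=c[:,:2]/c[:,2:]
    s=s*(1+p['k1']*(s**2).sum(1,keepdims=True));K=p['mtx'];return s*K[0,0]+[K[0,2],K[1,2]]
def G(pose,X):
    x,y,a=pose;X=np.atleast_2d(X);c,s=np.cos(a),np.sin(a)
    return np.c_[x+c*X[:,0]-s*X[:,1],y+s*X[:,0]+c*X[:,1],X[:,2]]
E
python3 - <<'E'
from h import *
from cell import get_image
ims=[];allp=[]
for n,(x0,y0,x1,y1) in {'scene':(215,225,365,340),'side':(285,150,360,275)}.items():
    p=get_image(n);f=p['frame'].astype(int)
    m=((f[...,1]>1.5*f[...,0])&(f[...,1]>1.5*f[...,2])&(f[...,1]>50));k=np.zeros_like(m);k[y0:y1,x0:x1]=1
    v,u=np.nonzero(m&k);P=onz(p,np.c_[u,v].astype(float),.01)[:,:2];allp.append(P)
    r=cv2.minAreaRect(P.astype(np.float32)*1000);print(n,len(u),r,cv2.boxPoints(r).tolist())
    ims.append(cv2.resize(p['frame'][y0-5:y1+5,x0-10:x1+40],None,fx=3.2 if n=='scene' else 4,fy=3.2 if n=='scene' else 4,interpolation=3))
h=max(i.shape[0] for i in ims)
o=np.hstack([cv2.copyMakeBorder(i,0,h-i.shape[0],0,0,0) for i in ims]);s=min(800/o.shape[1],600/o.shape[0],1)
cv2.imwrite('pics/crop1.png',cv2.resize(o,None,fx=s,fy=s)[:,:,::-1])
E
```

```text
scene 1075 ((650.318359375, -91.33317565917969), (113.95217895507812, 329.1403503417969), 9.421944618225098) [[567.1701049804688, 61.689674377441406], [621.0516967773438, -263.01043701171875], [733.4666137695312, -244.35601806640625], [679.5850219726562, 80.34408569335938]]
side 1516 ((646.0317993164062, -87.03205871582031), (111.13863372802734, 334.1592102050781), 9.28441047668457) [[564.234619140625, 68.8934555053711], [618.146240234375, -260.8881530761719], [727.8289794921875, -242.95758056640625], [673.9173583984375, 86.82403564453125]]
```

View pics/crop1.png

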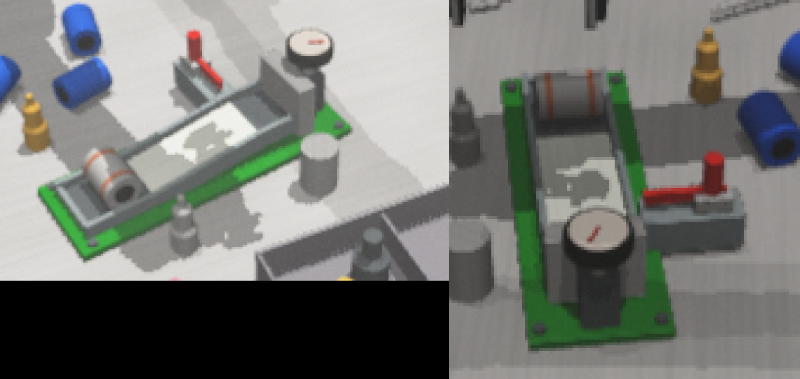

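The crop confirms it: the banded roller lies on the foot of the track, and the knob is on the robot's side. Next I'll refine the gauge pose, roller and knob positions.

```bash
python3 - <<'E'
from h import *
from cell import get_image,spotter
from scipy.optimize import minimize,least_squares
P={n:get_image(n) for n in('scene','side')};box={'scene':(215,225,365,340),'side':(285,150,360,275)}
V=np.array([[x,y,z] for x in(-.056,.056) for y in(-.17,.16) for z in(0,.01)])
S=8;M={}
def fill(h,b):
    m=np.zeros(((b[3]-b[1]+20)*S,(b[2]-b[0]+20)*S),np.uint8)
    cv2.fillConvexPoly(m,np.int32(np.round((h-[b[0]-10,b[1]-10]+.5)*S)),1);return m
for n,p in P.items():
    b=box[n];f=p['frame'].astype(int);m=((f[...,1]>1.4*f[...,0])&(f[...,1]>1.4*f[...,2])&(f[...,1]>30));k=np.zeros_like(m);k[b[1]:b[3],b[0]:b[2]]=1
    v,u=np.nonzero(m&k);c=np.r_[*[np.c_[u+a,v+e] for a in(-.5,.5) for e in(-.5,.5)]].astype(np.float32)
    M[n]=fill(cv2.convexHull(c)[:,0],b)
def cost(q,names=('scene','side')):
    t=0
    for n in names:
        h=cv2.convexHull(proj(P[n],G((q[0]/1e3,q[1]/1e3,np.radians(q[2])),V)).astype(np.float32))[:,0];a=fill(h,box[n])
        t+=1-(a&M[n]).sum()/(a|M[n]).sum()
    return t
for nm in(('scene',),('side',),('scene','side')):
    r=minimize(cost,[647,-84,9.35],args=(nm,),method='Nelder-Mead',options=dict(initial_simplex=[[647,-84,9.35],[653,-84,9.35],[647,-78,9.35],[647,-84,11]],xatol=.05));print(nm,r.x,r.fun)
q=r.x;pose=(q[0]/1e3,q[1]/1e3,np.radians(q[2]))
def tri(uv):
    A=[];B=[]
    for n in P:
        d=rays(P[n],uv[n])[0];d/=np.linalg.norm(d);I=np.eye(3)-np.outer(d,d);A.append(I);B.append(I@P[n]['eye'])
    return np.linalg.solve(sum(A),sum(B))
inv=lambda X:G((0,0,-pose[2]),X-np.r_[pose[:2],0])[0]*1e3
# roller: centre of silhouettes
want={'roller':{'scene':(255,298),'side':(318,180)},'keeper_knob':{'scene':(293,245),'side':(368,207)}}
for l in want:
    uv={}
    for n in P:
        D=spotter.silhouettes(P[n],l);c=[np.array([d['box'][0]+d['box'][2]/2,d['box'][1]+d['box'][3]/2]) for d in D]
        i=int(np.argmin([np.linalg.norm(x-want[l][n]) for x in c]));uv[n]=c[i];print(l,n,D[i]['p'],D[i]['box'])
    X=tri(uv);print(l,X,'gauge mm',inv(X),[np.abs(proj(P[n],X)-uv[n]).max() for n in P])
# red pixels of knob top
for n in P:
    f=P[n]['frame'].astype(int);m=(f[...,0]>120)&(f[...,0]>2*f[...,1])&(f[...,0]>2*f[...,2]);w=want['keeper_knob'][n];k=np.zeros_like(m);k[w[1]-20:w[1]+20,w[0]-30:w[0]+30]=1;v,u=np.nonzero(m&k)
    t=v.min();print(n,'red top row',t,u[v<=t+2].mean(),'on z.087 gauge',inv(onz(P[n],np.array([[u[v<=t+2].mean(),t+1.5]]),.087)[0]))
print(proj(P['side'],G(pose,[[-.091,.053,.087]])),proj(P['scene'],G(pose,[[-.091,.053,.087]])))
E
```

```text
('scene',) [645.81953776 -85.92407545   9.29259679] 0.22975817107923524
('side',) [645.535301   -87.1802051    9.29030147] 0.020464621501798397
('scene', 'side') [645.710618   -86.35553441   9.41620681] 0.2542109476682446
roller scene 0.79 [239.9, 281.3, 26.1, 31.6]
roller side 0.8 [306.7, 168.8, 25.1, 19.6]
roller [ 0.65708828 -0.19159267  0.0356258 ] gauge mm [  -5.99296931 -105.68060716   35.6258017 ] [np.float64(0.14482236261747516), np.float64(0.13686158686692806)]
keeper_knob scene 0.46 [282.7, 234.5, 21.3, 26.7]
keeper_knob side 0.87 [346.3, 197.7, 32.3, 22.8]
keeper_knob [ 0.55383655 -0.05160319  0.05868361] gauge mm [-84.95048914  49.31514552  58.68360605] [np.float64(0.7237326395682544), np.float64(0.8320397430622961)]
scene red top row 234 291.0 on z.087 gauge [-96.10007453  53.02882568  87.        ]
side red top row 199 368.70588235294116 on z.087 gauge [-99.09475862  52.60233109  87.        ]
[[365.05271303 200.90966589]] [[292.04185543 236.54492488]]
```

```bash
python3 -m crank '{"delta_pos":[[-0.2,0,0],[-0.4,0,0],[-0.6,0,0],[-0.8,0,0],[-1,0,0],[-1,0,0],[-1,0,0],[-1,0,0]],"roll":[-0.026,-0.052,-0.052,-0.052,-0.052,-0.052,-0.052,-0.052],"grip":[0.79,0.79,0.79,0.79,0.79,0.79,0.79,0.79]}' 20
cat >> h.py <<'E'
POSE=(.6457,-.0865,np.radians(9.3))
def need(gx,gy,z):
    "gauge-frame TCP target (m) -> delta_pos units in current tool frame; prints"
    from cell import readout
    s=readout.read_state();T=G(POSE,[[gx,gy,z]])[0];r=R.from_quat(s['eef_rot'])
    g=G((0,0,-POSE[2]),s['position']-np.r_[POSE[:2],0])[0]
    ty=r.apply([1,0,0]);print('t',round(s['time_s'],2),'gauge mm',(g*1e3).round(1),'w',round(s['width']*1e3,1),'toolx yaw off deg',round(np.degrees(np.arctan2(ty[1],ty[0]))-90-np.degrees(POSE[2]),2),'F',s['wrist_force'].round(1),'delta',(r.inv().apply(T-s['position'])*10).round(3))
E
python3 -c "
from h import *;need(0,-.150,.10)"
```

```text
time_s: 1.7
position: [0.6752, -0.0979, 0.2453]
eef_rot: [0.646, 0.763, 0.001, -0.0]
wrist_force: [-0.8, -0.1, 0.4]
width: 0.0178
gripper_force: 0.0
t 1.7 gauge mm [ 27.2 -16.  245.3] w 17.8 toolx yaw off deg 0.19 F [-0.8 -0.1  0.4] delta [-1.341 -0.277  1.451]
```

```bash
python3 -m crank '{"delta_pos":[[-0.2,-0.05,0.1],[-0.4,-0.1,0.2],[-0.6,-0.17,0.3],[-0.8,-0.22,0.4],[-1,-0.28,0.5],[-1,-0.28,0.5],[-1,-0.28,0.5],[-1,-0.28,0.5]],"roll":[0,0,0,0,0,0,0,0],"grip":[0.79,0.79,0.79,0.79,0.79,0.79,0.79,0.79]}' >/dev/null
python3 -m crank '{"delta_pos":[[-0.1,0,0.15],[-0.2,0,0.3],[-0.34,0,0.45],[-0.34,0,0.6],[-0.34,0,0.75],[-0.34,0,0.9],[-0.34,0,0.95],[-0.34,0,0.95]],"roll":[0,0,0,0,0,0,0,0],"grip":[0.79,0.79,0.79,0.79,0.79,0.79,0.79,0.79]}' >/dev/null
python3 - <<'E'
from h import *
from cell import get_image
need(0,-.150,.042)
ims=[]
for n,b in(('side',(270,110,400,230)),('scene',(190,200,320,320))):
    p=get_image(n);print(n,proj(p,G(POSE,[[0,-.106,.036],[0,-.15,.086]])));ims.append(cv2.resize(p['frame'][b[1]:b[3],b[0]:b[2]],None,fx=3,fy=3,interpolation=3))
cv2.imwrite('pics/a2.png',np.hstack(ims)[:,:,::-1])
E
```

```text
t 3.3 gauge mm [  -1.4 -151.1   99. ] w 17.8 toolx yaw off deg 0.11 F [ 0.7 -0.5 -0.1] delta [0.011 0.015 0.57 ]
side [[317.00064329 178.40484273]
 [314.80288962 150.93858165]]
scene [[254.05276132 298.68642797]
 [233.74958705 290.76030634]]
```

View pics/a2.png

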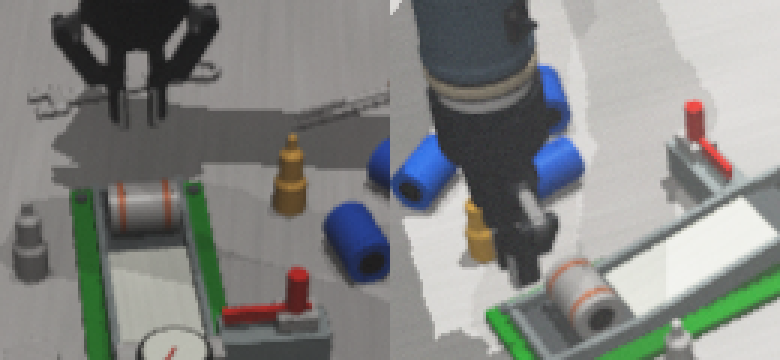

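The fingers stand centred behind the roller (fingertips at about side (318,152)), clear of the nozzle. I'll descend now.

```bash
python3 -m crank '{"delta_pos":[[0,0.01,0.1],[0,0.01,0.2],[0,0.01,0.3],[0,0.01,0.4],[0,0.01,0.5],[0,0.01,0.59],[0,0.01,0.59],[0,0.01,0.59]],"roll":[0,0,0,0,0,0,0,0],"grip":[0.79,0.79,0.79,0.79,0.79,0.79,0.79,0.79]}' >/dev/null
python3 -c "
from h import *;need(0,-.08,.040)"
```

```text
t 4.2 gauge mm [-1.000e-01 -1.521e+02  4.110e+01] w 18.0 toolx yaw off deg 0.06 F [-0.6 -0.5  0.4] delta [0.721 0.002 0.011]
```

```bash
python3 -m crank '{"delta_pos":[[0.03,0,0],[0.07,0,0],[0.12,0,0],[0.17,0,0],[0.22,0,0],[0.27,0,0],[0.32,0,0],[0.36,0,0]],"roll":[0,0,0,0,0,0,0,0],"grip":[0.79,0.79,0.79,0.79,0.79,0.79,0.79,0.79]}' 
python3 - <<'E'
from h import *
from cell import get_image,spotter
need(0,-.06,.044)
for n in('side','scene'):
    p=get_image(n);print(n,[(round(d['p'],2),d['box']) for d in spotter.boxes_of(p,'roller')],'expect',proj(p,G(POSE,[[0,-.084,.036]])))
E
```

```text
time_s: 5.0
position: [0.6643, -0.2002, 0.0413]
eef_rot: [0.647, 0.763, 0.0, -0.0]
wrist_force: [-0.4, -0.1, -0.1]
width: 0.018
gripper_force: 0.0
t 5.0 gauge mm [-1.000e-01 -1.152e+02  4.130e+01] w 18.0 toolx yaw off deg 0.09 F [-0.4 -0.1 -0.1] delta [ 0.552  0.002 -0.027]
side [(0.95, [243.2, 164.5, 15.2, 30.6]), (0.9, [418.1, 189.1, 27.1, 21.2]), (0.77, [307.0, 175.3, 24.6, 15.1]), (0.75, [378.1, 177.2, 22.7, 26.2]), (0.72, [391.5, 154.5, 30.2, 25.0])] expect [[317.86713091 183.97015264]]
scene [(0.96, [190.0, 243.0, 25.0, 26.8]), (0.62, [259.1, 344.1, 32.6, 29.9]), (0.52, [257.5, 279.7, 19.3, 28.1])] expect [[262.52768684 294.83827558]]
```

```bash
python3 -m crank '{"delta_pos":[[0.05,0,0],[0.1,0,0],[0.16,0,-0.01],[0.22,0,-0.02],[0.28,0,-0.03],[0.34,0,-0.035],[0.4,0,-0.045],[0.46,0,-0.05]],"roll":[0,0,0,0,0,0,0,0],"grip":[0.79,0.79,0.79,0.79,0.79,0.79,0.79,0.79]}' >/dev/null
python3 - <<'E'
from h import *
from cell import get_image
need(0,.0,.052)
ims=[]
for n,b in(('side',(270,130,400,250)),('scene',(220,210,350,330))):
    p=get_image(n);ims.append(cv2.resize(p['frame'][b[1]:b[3],b[0]:b[2]],None,fx=3,fy=3,interpolation=3))
cv2.imwrite('pics/a3.png',np.hstack(ims)[:,:,::-1])
E
```

```text
t 6.0 gauge mm [ -0.1 -69.5  46.5] w 17.8 toolx yaw off deg 0.07 F [-0.  -1.6  1.1] delta [ 0.695  0.002 -0.055]
```

View pics/a3.png

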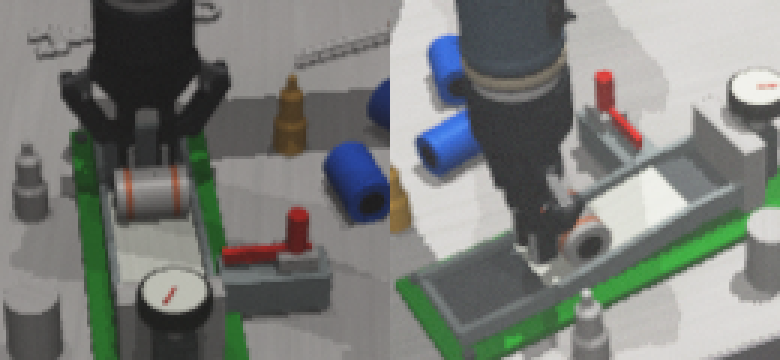

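The roller is on the ramp, square against both fingertips (side crop (152,190)). I'll continue up.

```bash
python3 -m crank '{"delta_pos":[[0.06,0,-0.01],[0.12,0,-0.015],[0.18,0,-0.025],[0.24,0,-0.035],[0.3,0,-0.04],[0.36,0,-0.05],[0.42,0,-0.06],[0.48,0,-0.065]],"roll":[0,0,0,0,0,0,0,0],"grip":[0.79,0.79,0.79,0.79,0.79,0.79,0.79,0.79]}' >/dev/null
python3 -m crank '{"delta_pos":[[0.05,0,-0.005],[0.1,0,-0.015],[0.15,0,-0.02],[0.2,0,-0.03],[0.25,0,-0.035],[0.29,0,-0.04],[0.33,0,-0.045],[0.36,0,-0.05]],"roll":[0,0,0,0,0,0,0,0],"grip":[0.79,0.79,0.79,0.79,0.79,0.79,0.79,0.79]}' >/dev/null
python3 -c "
from h import *;need(0,.047,.058)"
```

```text
t 7.7 gauge mm [-0.3 14.4 57.8] w 17.7 toolx yaw off deg 0.07 F [ 0.2 -1.4  0.7] delta [ 0.326  0.003 -0.001]
```

```bash
python3 -m crank '{"delta_pos":[[0.03,0,-0.005],[0.07,0,-0.005],[0.11,0,-0.005],[0.15,0,-0.005],[0.19,0,-0.005],[0.23,0,-0.005],[0.27,0,-0.005],[0.31,0,-0.005]],"roll":[0,0,0,0,0,0,0,0],"grip":[0.79,0.79,0.79,0.79,0.79,0.79,0.79,0.79]}' >/dev/null
python3 - <<'E'
from h import *
from cell import get_image
need(0,.049,.058)
ims=[]
for n,b in(('side',(270,130,400,250)),('scene',(220,210,350,330))):
    p=get_image(n);print(proj(p,G(POSE,[[-.028,.08,.052],[.028,.08,.052]]))-b[:2]);ims.append(cv2.resize(p['frame'][b[1]:b[3],b[0]:b[2]],None,fx=3,fy=3,interpolation=3))
cv2.imwrite('pics/a4.png',np.hstack(ims)[:,:,::-1])
E
```

```text
t 8.5 gauge mm [-0.3 45.5 58.3] w 17.7 toolx yaw off deg 0.07 F [-0.2 -0.6 -0.5] delta [0.035 0.003 0.003]
[[67.73429302 93.46635299]
 [42.06423131 95.53949871]]
[[ 95.31177802  46.85419329]
 [108.06579039  59.43823889]]
```

View pics/a4.png

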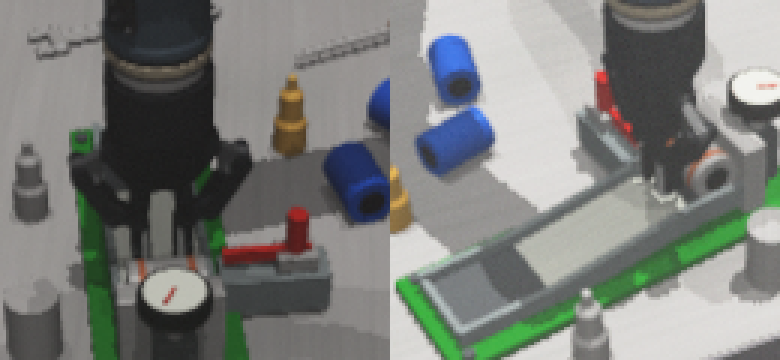

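The roller end shows at scene crop (710,172), close to its predicted seated spot. Next I'll back off, rise, and check that it's seated.

```bash
python3 -m crank '{"delta_pos":[[-0.02,0,0],[-0.06,0,-0.02],[-0.1,0,-0.15],[-0.1,0,-0.3],[-0.1,0,-0.45],[-0.1,0,-0.6],[-0.1,0,-0.7],[-0.1,0,-0.7]],"roll":[0,0,0,0,0,0,0,0],"grip":[0.79,0.79,0.79,0.79,0.79,0.79,1,1]}' >/dev/null
python3 -m crank '{"delta_pos":[[0,-0.15,0],[0,-0.3,0],[0,-0.5,0],[0,-0.7,0],[0,-0.85,0],[0,-1,0],[0,-1,0],[0,-1,0]],"roll":[0,0,0,0,0,0,0,0],"grip":[1,1,1,1,1,1,1,1]}' >/dev/null
python3 - <<'E'
from h import *
from cell import get_image
need(-.134,.053,.076)
ims=[]
for n,b in(('side',(270,130,400,250)),('scene',(220,210,350,330))):
    p=get_image(n);print(proj(p,G(POSE,[[-.028,.08,.052],[.028,.08,.052]]))-b[:2]);ims.append(cv2.resize(p['frame'][b[1]:b[3],b[0]:b[2]],None,fx=3,fy=3,interpolation=3))
cv2.imwrite('pics/a5.png',np.hstack(ims)[:,:,::-1])
E
```

```text
t 10.2 gauge mm [-99.9  34.9 128.3] w -0.3 toolx yaw off deg 0.06 F [ 1.3  0.3 -0.2] delta [ 0.181 -0.341  0.523]
[[67.73429302 93.46635299]
 [42.06423131 95.53949871]]
[[ 95.31177802  46.85419329]
 [108.06579039  59.43823889]]
```

View pics/a5.png

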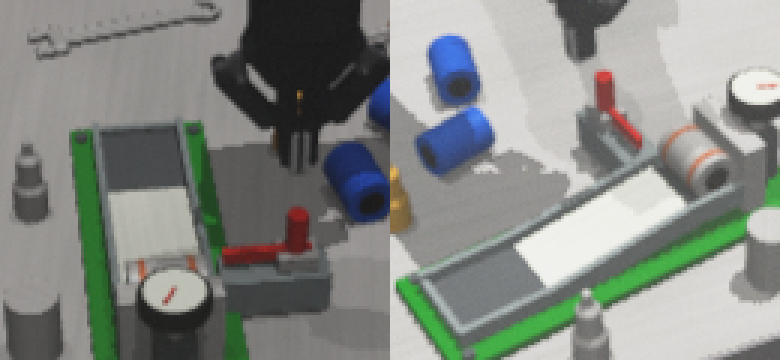

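The roller is seated against the stop: its near end at scene crop (712,176) matches the prediction, and the keeper is still open. Now I'll move to the outer side of the knob.

```bash
python3 -m crank '{"delta_pos":[[0.1,-0.15,0],[0.18,-0.25,0],[0.18,-0.36,0],[0.18,-0.36,0.15],[0.18,-0.36,0.3],[0.18,-0.36,0.45],[0.18,-0.36,0.53],[0.18,-0.36,0.53]],"roll":[0,0,0,0,0,0,0,0],"grip":[1,1,1,1,1,1,1,1]}' >/dev/null
python3 -c "
from h import *;need(-.067,.053,.075)"
python3 -m crank '{"delta_pos":[[0,0.05,0],[0,0.1,0],[0,0.15,0],[0,0.2,0],[0,0.25,0],[0,0.3,0],[0,0.35,0],[0,0.4,0]],"roll":[0,0,0,0,0,0,0,0],"grip":[1,1,1,1,1,1,1,1]}' >/dev/null
python3 - <<'E'
from h import *
from cell import get_image
need(-.067,.053,.075)
ims=[]
for n,b in(('side',(270,130,400,250)),('scene',(220,210,350,330))):
    p=get_image(n);ims.append(cv2.resize(p['frame'][b[1]:b[3],b[0]:b[2]],None,fx=3,fy=3,interpolation=3))
cv2.imwrite('pics/a6.png',np.hstack(ims)[:,:,::-1])
E
```

```text
t 11.1 gauge mm [-137.    52.8   74.4] w 0.4 toolx yaw off deg 0.06 F [ 0.  -0.2 -0.1] delta [ 0.001  0.7   -0.007]
t 11.9 gauge mm [-96.   52.9  75.3] w -0.0 toolx yaw off deg 0.06 F [-1.2  0.   2.1] delta [0.001 0.29  0.003]
```

View pics/a6.png

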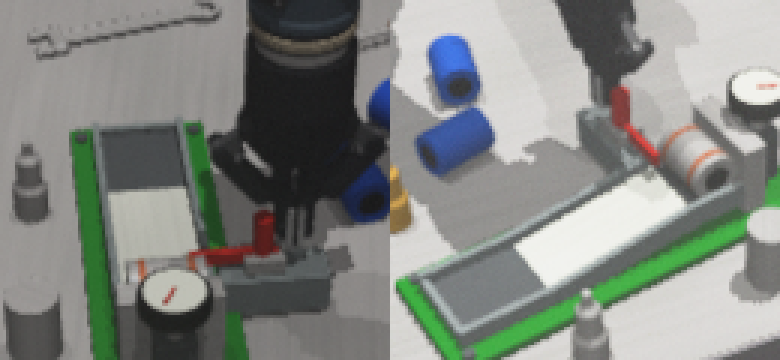

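The knob has moved inward (side crop x 297→264) and the roller hasn't moved. I'll keep pushing.

```bash
python3 -m crank '{"delta_pos":[[0,0.05,0],[0,0.1,0],[0,0.14,0],[0,0.18,0],[0,0.21,0],[0,0.24,0],[0,0.26,0],[0,0.26,0]],"roll":[0,0,0,0,0,0,0,0],"grip":[1,1,1,1,1,1,1,1]}' |grep wrist
python3 -c "
from h import *;need(-.067,.053,.075)"
python3 -m crank '{"delta_pos":[[0,0.01,0],[0,0.02,0],[0,0.03,0],[0,0.03,0],[0,0.03,0],[0,0.03,0],[0,0.03,0],[0,0.03,0]],"roll":[0,0,0,0,0,0,0,0],"grip":[1,1,1,1,1,1,1,1]}' |grep wrist
python3 -c "
from h import *;need(-.067,.053,.075)"
```

```text
wrist_force: [0.0, -0.3, -0.2]
t 12.8 gauge mm [-69.9  52.9  75.3] w 0.0 toolx yaw off deg 0.06 F [ 0.  -0.3 -0.2] delta [0.001 0.029 0.003]
wrist_force: [-1.1, 0.0, -1.2]
t 13.6 gauge mm [-67.2  52.9  75.3] w -0.1 toolx yaw off deg 0.06 F [-1.1  0.  -1.2] delta [0.001 0.002 0.003]
```

No end-stop force yet, so I'll creep further.

```bash
python3 -m crank '{"delta_pos":[[0,0.01,0],[0,0.02,0],[0,0.03,0],[0,0.03,0],[0,0.03,0],[0,0.03,0],[0,0.03,0],[0,0.03,0]],"roll":[0,0,0,0,0,0,0,0],"grip":[1,1,1,1,1,1,1,1]}' |grep wrist
python3 -m crank '{"delta_pos":[[0,0.01,0],[0,0.02,0],[0,0.03,0],[0,0.03,0],[0,0.03,0],[0,0.03,0],[0,0.03,0],[0,0.03,0]],"roll":[0,0,0,0,0,0,0,0],"grip":[1,1,1,1,1,1,1,1]}' |grep wrist
python3 -c "
from h import *;need(-.067,.053,.075)"
```

```text
wrist_force: [-6.2, -0.0, 4.4]
wrist_force: [-12.0, -1.4, 8.7]
t 15.2 gauge mm [-65.9  52.9  74.9] w 0.1 toolx yaw off deg 0.02 F [-12.   -1.4   8.7] delta [ 0.001 -0.011 -0.001]
```

The end stop is reached: the TCP stalls at x −66 while the force rises. Retreat and check.

```bash
python3 -m crank '{"delta_pos":[[0,-0.08,0],[0,-0.2,0],[0,-0.35,0],[0,-0.35,-0.2],[0,-0.35,-0.4],[0,-0.35,-0.6],[0,-0.35,-0.6],[0,-0.35,-0.6]],"roll":[0,0,0,0,0,0,0,0],"grip":[1,1,1,1,1,1,1,1]}' >/dev/null
python3 - <<'E'
from h import *
from cell import get_image
need(-.067,.053,.075)
ims=[]
for n,b in(('side',(270,130,400,250)),('scene',(220,210,350,330))):
    p=get_image(n);print(proj(p,G(POSE,[[-.045,.053,.087],[.028,.08,.052]]))*3-3*np.array(b[:2]));ims.append(cv2.resize(p['frame'][b[1]:b[3],b[0]:b[2]],None,fx=3,fy=3,interpolation=3))
cv2.imwrite('pics/a7.png',np.hstack(ims)[:,:,::-1])
E
```

```text
t 16.0 gauge mm [-96.2  52.8 135.5] w 0.2 toolx yaw off deg 0.06 F [-0.4  0.1 -0.5] delta [0.001 0.291 0.606]
[[222.0834135  217.71155617]
 [126.19269393 286.61849612]]
[[245.41759291 108.69300743]
 [324.19737118 178.31471667]]
```

View pics/a7.png

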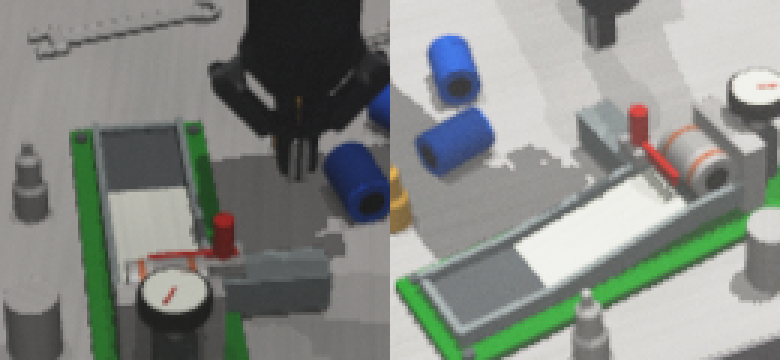

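The knob top at side crop (223,216) and scene crop (248,108) matches the predicted home position. The blade is closed behind the seated roller and the arm is clear.

```bash
python3 -c "
from cell import bot;print(bot.close_job())"
```

```text
the job is handed in; nothing more can be done
None
```

The roller is seated against the stop with the keeper pushed fully home behind it, nothing else on the bench was touched, and the job is handed in (the verdict wasn't shown).

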